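# Pin and clip the synth's tilt stand

### The arm

A 7-joint arm with a two-finger parallel gripper is mounted at the origin on the work surface. World frame = base frame: x ahead of the robot, y to its left, z up, the work surface at z = 0. Lengths are in m, angles in rad, forces in N, time in s.
With the tool pointing down it reaches from about 0.4 to 0.925 m from the base axis. Payload 4.1 kg.
Tool frame: the origin (TCP) lies between the finger pads; the fingertips stand 17 mm ahead of it and the grasp point (between the pads) lies 2 mm behind it; x points along the fingers, y is the direction in which the jaws open and shut, and the axes are right-handed (so a half turn about x gives the same grasp; the last joint's range is limited). The gripper opens to 85 mm and grips with 20 to 120 N. Pads are 22 mm wide; open, the fingers measure 114 mm over their backs; the gripper's body (76 mm by 85 mm) begins 54 mm behind the grasp point. The pads swing forward as they close: fully open they stand 13 mm farther back than shut.
Start: joints at [-1.269, 0.398, 0.045, 1.537, -0.019, 1.207, -0.051], TCP at [0.254, 0.599, 0.227] pointing down, gripper open.
Joint ranges: [-2.82, 2.82], [-0.49, 2.23], [-1.37, 1.46], [0, 2.46], [-1.36, 4.5], [0.23, 2], [-2.94, 2.94]. Speed limits (rad/s): [2.57, 2.57, 3.14, 3.14, 3.14, 3.14, 3.14].

### API

Orientations are given as a rotation vector (axis times angle).
In Python, from rig import manip gives the robot as it stands. The module is installed in compiled form; this text tells all that it offers.
- The arm moves only by the tool step_arm, never from a script. Its argument "commands" is a list of rows, each a list of 7 numbers: the finger opening in mm, from 0 to 85.4, then the shift along the tool's x, y, z normalised to -1 to 1, where 1 is 0.03 m, then the turn, a rotation vector about the tool's x, y, z normalised to -1 to 1, where 1 is 8 degrees. A call has 1 to 12 rows; each row shifts and turns the commanded pose from where the row before left it, along the tool's axes as they then stand; what a row does not reach is not made up. A row lasts 1/10 s, in which the tool goes at most 50 mm and 8.59 degrees, less where a joint would pass 70% of its speed; a pose out of reach is approached as far as the arm can. A call with a number of a shift or a turn outside -1 to 1 is refused whole. A call with a gripper value outside its range is refused whole. The fingers move at their own pace and stop on an object; the grip force is fixed at half the most. Time passes only in rows, so rows that do not move let the fingers close. It gives the time, the measured TCP pose, the force and the opening at its end, in the units of the state.
- manip.observe(): the state, without advancing time (a new reading comes with each control period).
- manip.get_image(name): name is "scene" or "top" or "wrist"; returns the picture (400x640x3 uint8, red, green, blue); there is no depth.
- manip.camera_info(name): a dict with "K" (3x3 intrinsics, pixels), "R" (3x3) and "t" (3): a world point X has camera coordinates R X + t. Camera axes: x right, y down, z forward; pixel columns grow to the right and rows downward; lengths in m; the calibration is good to about 2 mm. A picture is of the moment at which its call begins: read the wrist's pose just before it. camera_info takes no time and is no camera call; for the wrist camera it gives the pose at the moment of the call.
- manip.close_job(): hands the job in, once; it reports no verdict.
The state is a dict: "t": time; "joints": joint angles; "joint_velocities": joint speeds; "tau": joint torques, N m; "tcp_pos": TCP position; "orientation": TCP orientation; "contact_force": force on the tool from outside, world axes, zero at the start; "wrist_torque": the same for the moment, N m; "grip_width": finger opening in m.
Only numpy, scipy, OpenCV 4.12 (cv2) and the standard library are available. Lean on these libraries where they do the work, as an engineer would, in place of code of your own. Each camera call takes 0.05 s, during which the arm holds its last target. There are 200 camera calls.

### The job

Lock the tilt stand of the synthesizer panel: push the clevis pin in by its head until it is fully home, then take the hairpin clip with the tall rectangular grip from the clip rail and slide it straight down through the pin's cross hole until it snaps and its coil and sprung leg hug the shank. Work gently: the stand floats on very soft springs and must not be pressed down hard, and the blade keeper beside the clip and everything else on the table stays where it is.

Things in the scene. Friction and masses are not known exactly. Their poses are not given: they have to be found in the camera images.
- pin_head (a point): Centre of the outer face of the pin's head. The steel clevis pin lies level: shank 16 mm in diameter, head a disc 26 mm in diameter, 8 mm thick. Frame: z up, y along the pin from head to tip, which is the way to push. About 4 N of friction holds the pin where it is. At the start the head stands 14 to 26 mm off the nearer cheek; home is the head against the cheek, a hard stop.
- pin_hole (a point): Centre of the pin's cross hole, on its axis, 42 mm from pin_head along +y; the tip is 15.5 mm farther. Same axes as pin_head. The hole runs straight through along z, 6 mm wide in x, 9 mm long in y. With the pin home its centre is 10 mm outside the far cheek; with the pin out it is hidden between the cheeks. 49 mm are free under the axis there.
- clevis (a point): Fixed in the stand, midway between its two steel cheeks, on the pin's axis, 91 mm above the table when free; axes as pin_head. Cheeks: outer faces at y = -12 and +12 mm, 40 mm wide in x, rounded tops 21 mm above. The tilted synthesizer panel (190 mm wide in y) lies on the -x side, from x = -40 to -190 mm, no higher than this point; the other sides are free.
- pin (a joint): How far the pin stands out, in m: 0 is fully home, grows as it comes out (to 0.028).
- stand (a joint): How far the stand (upper plate, cheeks, pin, panel) is pressed down on its soft springs, m: 0 free, about 800 N/m, so 10 N sinks it about 12 mm; bottoms at 0.028. More than about 22 mm (18 N) is too hard. It rises again when let go.
- clip_grip (a point): Centre of the clip's grip, a black rectangular block 18 (x) by 14 (y) by 30 mm (z, upright), the part to hold. At the start the clip stands in the slot of the clip rail, the grip's underside on the bars (tops 66 mm above the table). Pinch it along its x, the way the bars run, fingertips above the bars; 65 mm are free beside it. Lift at least 65 mm to leave the slot.
- clip_hug (a point): Point of the clip that lies on the pin's axis, in the middle of the hole, when it is home; 39 mm below clip_grip. z up, x in the clip's flat plane, y across it. Home, the clip's y lies along the pin, either way round. The straight leg (4 mm wire) runs down through this point. Home, the coil (7.5 mm and more above it) rests on the shank.
- clip_tip (a point): Foot of the straight leg, 34 mm below clip_hug, tapered to 3 mm over its last 6 mm.
- clip_spring (a joint): Bend of the clip's sprung leg, rad: 0 relaxed, about 0.1 and more while its bulge rides over the shank, under 0.06 when it hugs. The leg comes down from the coil on the clip's +x side: inward bulge 6.5 mm below clip_hug, flare to 19 mm below. Pressing it over the shank takes a push rising from 15 mm above home to 10 to 16 N some 10 mm above home, then it snaps down and the push falls off.
- keeper_grip (a point): Centre of the blade keeper's round black grip (24 mm disc standing on edge, 14 mm thick) in the same rail, about 100 mm from the clip on either side of it. Leave it alone.
- rail: The clip rail, fixed: two aluminium bars 200 mm long along its x, on end posts. Origin under its centre, on the table.
- bottle: Amber glass bottle, 60 mm wide, 190 mm tall. Bystander; origin under its base.
- mug: White mug, 80 mm wide, 90 mm tall. Bystander; origin under its base.
- brick: Black power supply, 90 x 50 x 30 mm. Bystander; origin under its centre.
- screwdriver: Screwdriver lying down. Bystander.
- tape: Roll of tape lying flat, 90 mm wide, 20 mm high. Bystander; origin under its centre.
- effect: Yellow effect box with knobs, 110 x 70 x 56 mm. Bystander; origin under its centre.
- adapter: Steel jack adapter, 16 mm thick, 65 mm long, lying down. Bystander.

How it is judged:
By the outcome, as a careful person would: the job done as asked, in the order asked, and still so for the second after the job is handed in, with the robot touching nothing.
It also fails if it takes over 64 s, if anything falls off the work surface, if the arm or the gripper's body presses on something with over 40 N, if the wrist force passes 120 N, or if a joint passes its speed limit or range.

## Working session

There is one attempt and no reset: what is moved stays moved. The work goes in short steps, Python scripts to look and compute and a tool call to move; the robot and the scene stay as the last step left them, time stands still between calls to the robot, and variables do not carry over. Pictures are saved under pics/ and viewed, about 8 in all and at most 12, crops included, and the job is handed in when it is done.

Besides the shell and the picture viewer there is one more tool, called by a JSON object that holds its "method" and its "body", one argument or row to a line. step_arm: Moves the arm, as the interface text tells. Its arguments: {"type":"object","properties":{"commands":{"type":"array"}},"required":["commands"]}

```bash
mkdir -p pics
cat > h.py <<'E'
import numpy as np, cv2
from scipy.spatial.transform import Rotation as Ro
from rig import manip
def snap(n,f):
    c=manip.camera_info(n); im=np.array(manip.get_image(n)); cv2.imwrite('pics/'+f,im[:,:,::-1]); return im,{k:np.array(c[k]) for k in('K','R','t')}
def ray(c,u,v):
    C=-c['R'].T@c['t']; d=c['R'].T@np.linalg.inv(c['K'])@[u,v,1.]; return C,d
def onz(c,u,v,z):
    C,d=ray(c,u,v); return C+d*(z-C[2])/d[2]
def proj(c,X):
    p=c['K']@(c['R']@np.array(X,float)+c['t']); return p[:2]/p[2]
def tri(c1,p1,c2,p2):
    A=[];b=[]
    for c,p in((c1,p1),(c2,p2)):
        C,d=ray(c,*p); d=d/np.linalg.norm(d); P=np.eye(3)-np.outer(d,d); A.append(P);b.append(P@C)
    A=np.vstack(A);b=np.hstack(b); x=np.linalg.lstsq(A,b,rcond=None)[0]; return x,np.linalg.norm(A@x-b)
E
python3 - <<'E'
from h import *
a,ca=snap('scene','s0.png'); b,cb=snap('top','t0.png')
import pickle; pickle.dump((ca,cb),open('c.pkl','wb'))
for c in(ca,cb): print(c['K'][0,0],-c['R'].T@c['t'],c['R'][2])
s=manip.observe(); print(s); print(Ro.from_rotvec(s['orientation']).as_matrix())
w=manip.camera_info('wrist'); R=np.array(w['R']);print(w['K'],R,-R.T@np.array(w['t']))
E
```

```text
410.55329897666 [1.12833552 0.604274   0.73722417] [-0.50149506 -0.57577637 -0.6457432 ]
458.50889609161305 [0.41607226 0.01988127 1.46899974] [ 0.13091888  0.00625206 -0.99137337]
{'t': 0.1, 'joints': array([-1.2689396 ,  0.39915405,  0.04501178,  1.53774544, -0.01868425,
        1.20690518, -0.05068411]), 'joint_velocities': array([-1.70796163e-03, -4.28198667e-03,  1.60752518e-03, -3.81691788e-03,
        4.42598780e-05, -8.10140047e-04,  2.53605375e-04]), 'tau': array([ 3.79587538e-03, -4.76263618e+01,  1.37041591e+00, -2.54952317e+01,
        1.20144646e-02,  4.96493740e-03, -7.99205310e-06]), 'tcp_pos': array([0.25337881, 0.59795684, 0.2264474 ]), 'orientation': array([ 0.31293486,  1.54807322, -0.31574097]), 'contact_force': array([-0.04438563,  0.62611987,  0.38403079]), 'wrist_torque': array([0.03657522, 0.05913351, 0.01490333]), 'grip_width': 0.08567228793134846}
[[-5.76860431e-04  3.90062873e-01  9.20788044e-01]
 [-1.69571027e-03  9.20786492e-01 -3.90063277e-01]
 [-9.99998396e-01 -1.78640182e-03  1.30268327e-04]]
[[354.95262191   0.         319.88232875]
 [  0.         354.95262191 203.46590644]
 [  0.           0.           1.        ]] [[ 0.39027818  0.92069297 -0.00272064]
 [ 0.87121927 -0.3683476   0.32449504]
 [ 0.29775816 -0.12901361 -0.94588349]] [0.17646396 0.62997944 0.37456188]
```

View pics/s0.png

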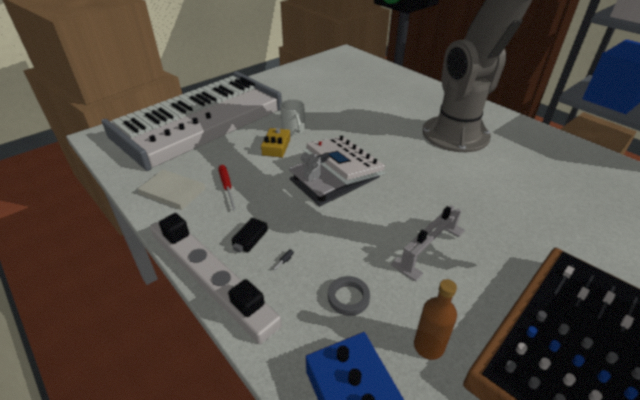

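View pics/t0.png

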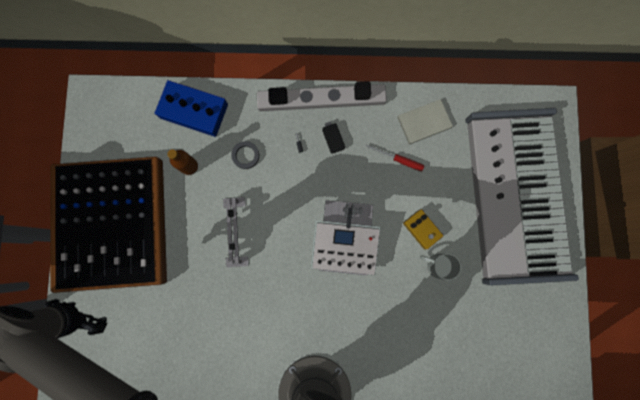

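The top view shows the rail at about (233,232) and the stand with the panel at about (345,235); in both pictures the robot is clear of them. I'll zoom in on both.

Run:
```python
from h import *
import pickle; ca,cb=pickle.load(open('c.pkl','rb'))
t=cv2.imread('pics/t0.png'); s=cv2.imread('pics/s0.png')
f=lambda im,x0,y0,x1,y1,w,h:cv2.resize(im[y0:y1,x0:x1],(w,h),interpolation=cv2.INTER_CUBIC)
o=np.vstack([np.hstack([f(t,310,190,390,280,400,300) if 0 else f(t,310,190,390,250,400,300),f(t,205,185,265,275,400,300) if 0 else f(t,195,190,275,250,400,300)]),
 np.hstack([f(s,285,130,385,205,400,300),f(s,390,200,470,260,400,300)])])
cv2.imwrite('pics/z0.png',o)
for n,p,z in(('rail',(233,232),.066),('stand',(348,212),.1),('bottle',(185,162),.19),('panel',(345,250),.07)): print(n,onz(cb,*p,z))
```

```text
rail [0.48160198 0.26029054 0.066     ]
stand [ 0.54811668 -0.08741377  0.1       ]
bottle [0.67097262 0.3847408  0.19      ]
panel [ 0.43526158 -0.08223442  0.07      ]
```

View pics/z0.png

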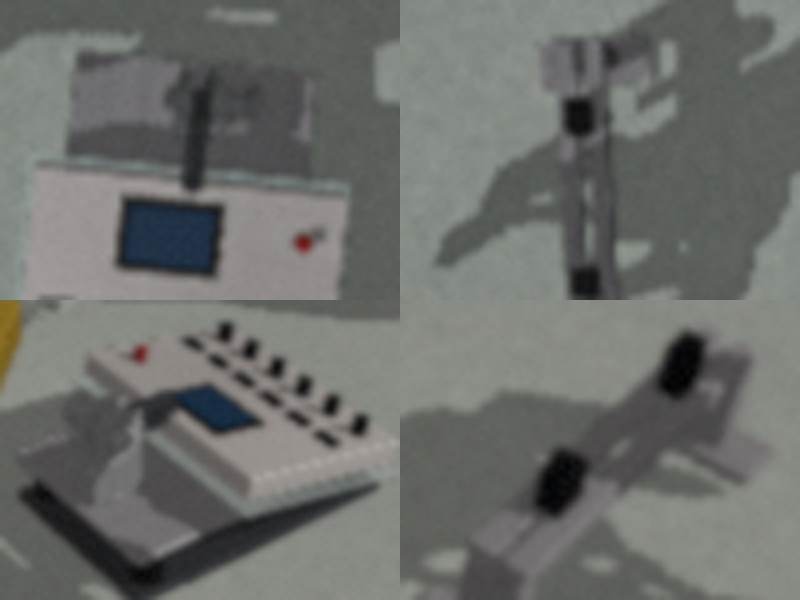

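The zoom shows the pin and clevis near top-view (350,212), with the head on the −y side. The rail carries two black grips near (231,213) and (232,246), and they can't be told apart at this scale. Next is a wrist look above the rail, so I'll write a row planner first.

```bash
cat >> h.py <<'E'
def rows(target,yaw,n,grip,tilt=None):
    """rows from measured pose to target pos; yaw = world angle of tool y, tool x straight down; n rows"""
    s=manip.observe(); p=np.array(s['tcp_pos']); R=Ro.from_rotvec(s['orientation'])
    c,q=np.cos(yaw),np.sin(yaw); Rt=Ro.from_matrix(np.array([[0,c,q],[0,q,-c],[-1,0,0]]))
    dr=(R.inv()*Rt).as_rotvec(); out=[]
    for i in range(n):
        d=R.inv().apply((np.array(target)-p)/(n-i))/.03
        r=(R.inv()*Rt).as_rotvec()/(n-i)/np.radians(8)
        d=np.round(d,2); r=np.round(r,2)
        out.append([grip]+[float(x) for x in d]+[float(x) for x in r])
        p=p+R.apply(d*.03); R=R*Ro.from_rotvec(r*np.radians(8))
    print('dist',np.linalg.norm(np.array(target)-s['tcp_pos']),'tcp',np.round(s['tcp_pos'],4),'t',s['t'],'j',np.round(s['joints'],2)); 
    import json; print(json.dumps(out))
E
python3 -c "
from h import *
rows([.49,.285,.25],0,12,85)"
```

```text
dist 0.39304744305437017 tcp [0.2534 0.598  0.2264] t 0.1 j [-1.27  0.4   0.05  1.54 -0.02  1.21 -0.05]
[[85, -0.06, -0.54, 0.94, 0.7, 0.0, 0.0], [85, -0.06, -0.45, 0.99, 0.7, 0.0, 0.0], [85, -0.07, -0.35, 1.03, 0.7, 0.0, 0.0], [85, -0.06, -0.25, 1.06, 0.7, 0.0, 0.0], [85, -0.07, -0.14, 1.08, 0.7, 0.0, 0.0], [85, -0.06, -0.04, 1.09, 0.7, 0.0, 0.0], [85, -0.07, 0.07, 1.09, 0.7, 0.0, 0.0], [85, -0.06, 0.18, 1.08, 0.7, 0.0, 0.0], [85, -0.07, 0.28, 1.05, 0.7, 0.0, 0.0], [85, -0.06, 0.38, 1.02, 0.69, 0.0, 0.0], [85, -0.07, 0.48, 0.98, 0.7, 0.01, 0.0], [85, -0.06, 0.57, 0.94, 0.69, 0.0, 0.01]]
```

{"method": "step_arm", "body": {
  "commands": [
    [85,-0.06,-0.5,0.85,0.7,0,0],
    [85,-0.06,-0.4,0.9,0.7,0,0],
    [85,-0.06,-0.3,0.95,0.7,0,0],
    [85,-0.06,-0.2,0.95,0.7,0,0],
    [85,-0.06,-0.1,1,0.7,0,0],
    [85,-0.06,0,1,0.7,0,0],
    [85,-0.06,0.1,1,0.7,0,0],
    [85,-0.06,0.2,1,0.7,0,0],
    [85,-0.06,0.3,0.95,0.7,0,0],
    [85,-0.06,0.4,0.9,0.7,0,0],
    [85,-0.06,0.5,0.9,0.7,0,0],
    [85,-0.06,0.6,0.85,0.7,0,0]
  ]
}}

```text
t: 1.3
tcp_pos: [0.4809, 0.3173, 0.2487]
orientation: [1.214, 1.206, -1.215]
contact_force: [0.2, 0.3, -0.5]
grip_width: 0.085
```

{"method": "step_arm", "body": {
  "commands": [
    [85,0,0.3,0.4,0,0,0],
    [85,0,0,0,0,0,0],
    [85,0,0,0,0,0,0]
  ]
}}

```text
t: 1.6
tcp_pos: [0.4884, 0.3078, 0.2486]
orientation: [1.209, 1.211, -1.21]
contact_force: [-0.7, 0.6, 0.6]
grip_width: 0.0848
```

Run:
```python
from h import *
import pickle
s=manip.observe();print(s['t'],s['tcp_pos'],s['joints'],s['contact_force'])
im,c=snap('wrist','w1.png');pickle.dump(c,open('w1.pkl','wb'))
```

```text
1.6 [0.4883857  0.30776528 0.24861358] [-0.95941222  0.26933987  0.39809504  1.69544121 -0.11248171  1.19986296
 -0.5334534 ] [-0.66606471  0.55350177  0.56406128]
```

View pics/w1.png

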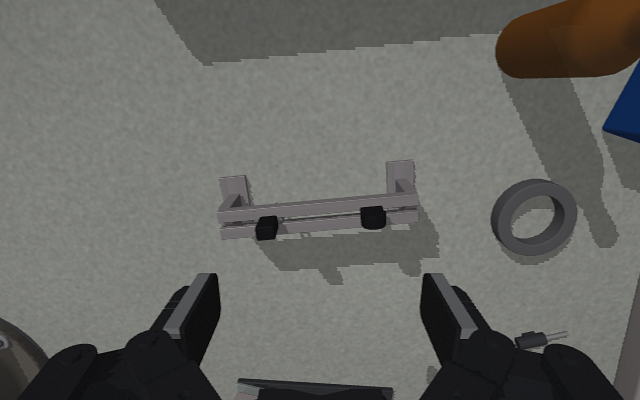

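The wrist view shows the rail with two black grips. The one at (267,227) is narrow and tall, the one at (373,216) is wider. I'll zoom in and measure.

Run:
```python
from h import *
import pickle; c=pickle.load(open('w1.pkl','rb'))
im=cv2.imread('pics/w1.png')
cv2.imwrite('pics/z1.png',cv2.resize(im[155:255,210:430],(792,360),interpolation=cv2.INTER_CUBIC))
m=(im.max(2)<38).astype(np.uint8); m[:150]=0;m[260:]=0
n,l,st,ce=cv2.connectedComponentsWithStats(m)
for i in range(1,n):
    if st[i,4]>60:
        p=np.argwhere(l==i)[:,::-1].astype(np.float32); print(st[i],ce[i],cv2.minAreaRect(p), onz(c,*ce[i],.081))
for p in((220,214),(417,198),(220,238),(417,220)): print(onz(c,*p,.066))
```

```text
[551 197  12  13  62] [556.51612903 203.62903226] ((556.6605224609375, 202.44158935546875), (14.096900939941406, 6.920297145843506), 70.01689910888672) [0.71040318 0.28194929 0.081     ]
[360 206  26  23 518] [372.97104247 217.15637066] ((372.5, 217.0), (22.0, 25.0), 90.0) [0.53862955 0.26831985 0.081     ]
[256 216  22  25 465] [266.59139785 227.70322581] ((266.5, 228.0), (24.0, 21.0), 90.0) [0.43671161 0.25742971 0.081     ]
[0.38857581 0.26587905 0.066     ]
[0.58316133 0.28262842 0.066     ]
[0.38617831 0.23974718 0.066     ]
[0.58520316 0.25947876 0.066     ]
```

View pics/z1.png

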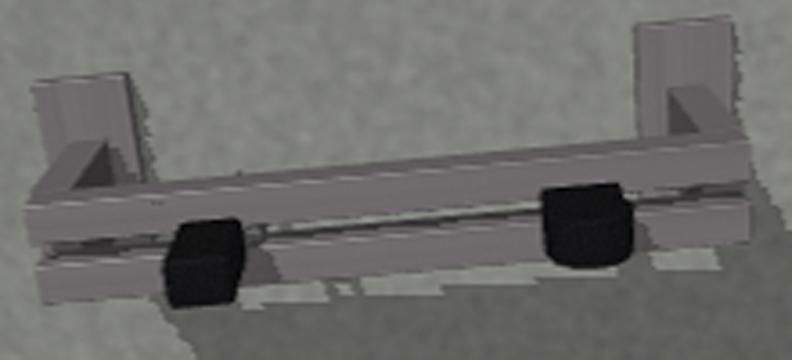

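The left grip (267,227) is the rectangular clip and the right one, with rounded corners, is the keeper. The rail is yawed about +5°. Now on to the stand.

{"method": "step_arm", "body": {
  "commands": [
    [0,0.08,0.17,0.97,0,0,0],
    [0,0.08,0.17,0.97,0,0,0],
    [0,0.08,0.17,0.97,0,0,0],
    [0,0.08,0.17,0.97,0,0,0],
    [0,0.08,0.17,0.97,0,0,0],
    [0,0.08,0.17,0.97,0,0,0],
    [0,0.08,0.17,0.97,0,0,0],
    [0,0.08,0.17,0.97,0,0,0],
    [0,0.08,0.17,0.97,0,0,0],
    [0,0.08,0.17,0.97,0,0,0],
    [0,0.08,0.17,0.97,0,0,0],
    [0,0.08,0.17,0.97,0,0,0]
  ]
}}

```text
t: 2.85
tcp_pos: [0.55, -0.0414, 0.2199]
orientation: [1.209, 1.211, -1.207]
contact_force: [0.3, -0.1, -0.5]
grip_width: -0.0
```

{"method": "step_arm", "body": {
  "commands": [
    [0,0,0,0,0,0,0],
    [0,0,0,0,0,0,0],
    [0,0,0,0,0,0,0]
  ]
}}

```text
t: 3.15
tcp_pos: [0.5498, -0.0402, 0.22]
orientation: [1.209, 1.211, -1.208]
contact_force: [0.0, -0.2, 0.4]
grip_width: -0.0004
```

Run:
```python
from h import *
import pickle
s=manip.observe();print(s['t'],s['tcp_pos'],s['joints'],s['contact_force'])
im,c=snap('wrist','w2.png');pickle.dump(c,open('w2.pkl','wb'))
o=cv2.imread('pics/w2.png'); cv2.imwrite('pics/w2b.png',cv2.resize(o,(800,500),interpolation=cv2.INTER_CUBIC))
```

```text
3.15 [ 0.54981681 -0.04018865  0.21997319] [-0.49109279  0.26404415  0.58732983  1.79612363 -0.16215131  1.1297511
  0.15108481] [ 0.02271402 -0.22264308  0.37463463]
```

View pics/w2b.png

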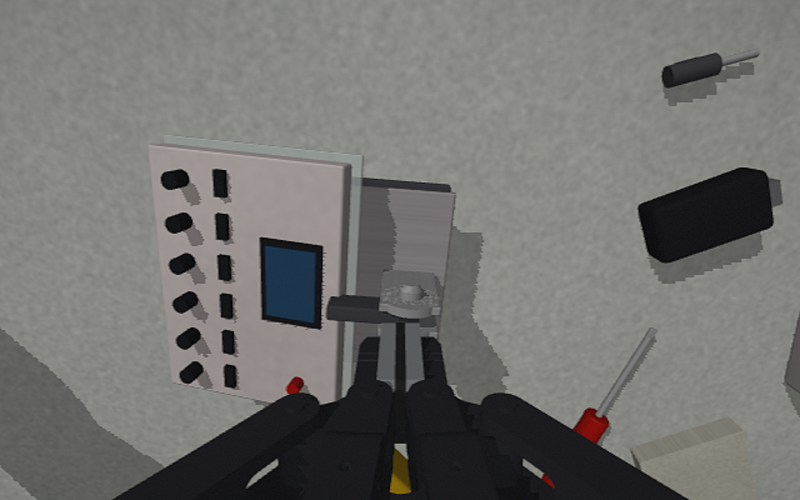

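The wrist view shows the stand: the cheek tops and pin tip at view (410,290), the dark arm at (355,308), and the panel yawed slightly negative. The fingers hide the head. I'll estimate the position and yaw, then move to the head side.

Run:
```python
from h import *
import pickle; c=pickle.load(open('w2.pkl','rb'))
k=.8
for a,b in(((455,192),(441,330)),((150,147),(172,380)),((351,165),(333,398))):
    A=onz(c,a[0]*k,a[1]*k,.06);B=onz(c,b[0]*k,b[1]*k,.06);d=A-B;print(np.degrees(np.arctan2(-d[0],d[1])))
print(onz(c,410*k,290*k,.091),onz(c,411*k,278*k,.112), onz(c,408*k,314*k,.112))
```

```text
-3.3982670370931585
-4.831040325335692
-6.43344457079331
[ 0.55662045 -0.07807721  0.091     ] [ 0.55665024 -0.060849    0.112     ] [ 0.55495726 -0.08564328  0.112     ]
```

{"method": "step_arm", "body": {
  "commands": [
    [0,0,0.15,0.95,0,0,0],
    [0,0,0.15,0.95,0,0,0],
    [0,0,0.15,0.95,0,0,0],
    [0,0,0.15,0.95,0,0,0],
    [0,0,0.15,0.95,0,0,0],
    [0,0,0,0,0,0,0],
    [0,0,0,0,0,0,0],
    [0,0,0,0,0,0,0]
  ]
}}

```text
t: 4.0
tcp_pos: [0.5723, -0.183, 0.2199]
orientation: [1.21, 1.211, -1.208]
contact_force: [-0.1, -0.5, 0.5]
grip_width: 0.0001
```

Run:
```python
from h import *
import pickle
s=manip.observe();print(s['t'],s['tcp_pos'],s['contact_force'])
im,c=snap('wrist','w3.png');pickle.dump(c,open('w3.pkl','wb'))
o=cv2.imread('pics/w3.png')[120:320,220:460]; cv2.imwrite('pics/w3b.png',cv2.resize(o,(720,600),interpolation=cv2.INTER_CUBIC))
```

```text
4.0 [ 0.57229155 -0.18299948  0.21993496] [-0.0689541  -0.47338738  0.47065655]
```

View pics/w3b.png

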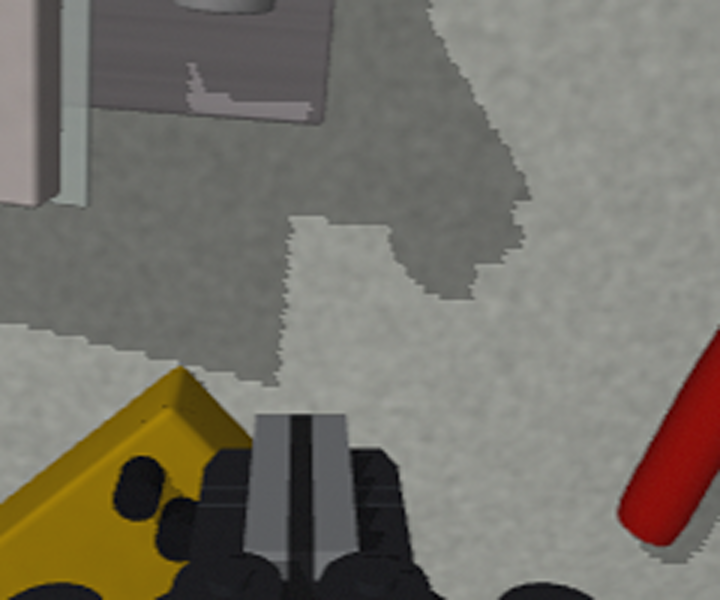

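The crop was too low. It shows only the bottom of the stand plate, the closed fingertips near (301,420) and the yellow effect box. I'll crop higher in the same frame.

Run:
```python
import cv2
o=cv2.imread('pics/w3.png')[10:160,210:390]; cv2.imwrite('pics/w3c.png',cv2.resize(o,(720,600),interpolation=cv2.INTER_CUBIC))
```

```text
(no output)
```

View pics/w3c.png

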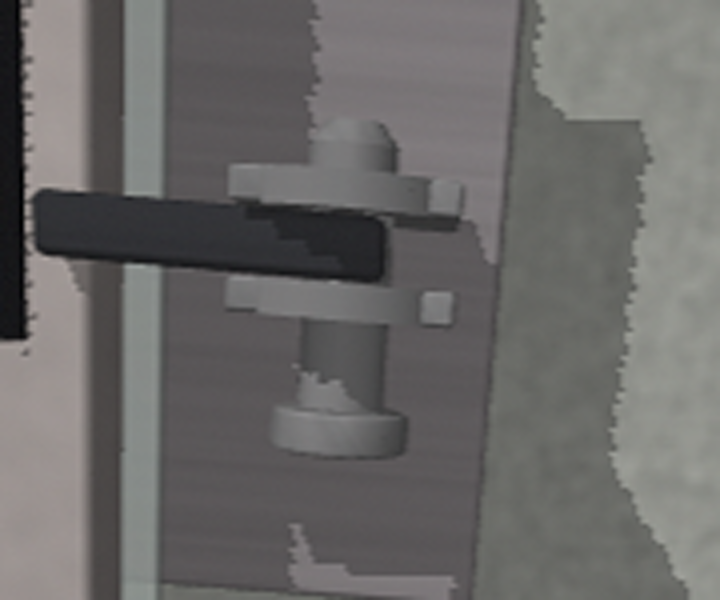

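This shows the pin clearly: the tip at crop (354,125), cheeks at v≈185 and 300, and the head from (271,430) to (408,430) with its outer face at v≈457.

Run:
```python
from h import *
import pickle; c=pickle.load(open('w3.pkl','rb'))
P=lambda u,v,z:onz(c,210+u/4,10+v/4,z)
print('cam',-c['R'].T@c['t'])
for n,a in dict(headL=(271,435,.091),headR=(408,435,.091),headface=(339,457,.098),shL=(301,360,.091),shR=(387,360,.091),tipL=(312,150,.091),tipR=(398,150,.091),tip=(352,120,.091),cheekfarTopOuter=(330,166,.110),cheeknearOuter=(330,322,.105), plateR0=(520,0,.06),plateR1=(470,595,.06),armL=(40,192,.1),armR=(380,218,.1)).items(): print(n,P(*a))
```

```text
cam [ 0.57222042 -0.10053935  0.3681728 ]
headL [ 0.54002567 -0.12697175  0.091     ]
headR [ 0.56615855 -0.12696697  0.091     ]
headface [ 0.55339103 -0.13031835  0.098     ]
shL [ 0.54617987 -0.11322167  0.091     ]
shR [ 0.56231509 -0.11321887  0.091     ]
tipL [ 0.54928937 -0.07702045  0.091     ]
tipR [ 0.56471535 -0.07701815  0.091     ]
tip [ 0.55656144 -0.07210601  0.091     ]
cheekfarTopOuter [ 0.55380759 -0.08109662  0.11      ]
cheeknearOuter [ 0.55282125 -0.10612818  0.105     ]
plateR0 [ 0.58771334 -0.04773518  0.06      ]
plateR1 [ 0.57887381 -0.16429987  0.06      ]
armL [ 0.50221314 -0.08454803  0.1       ]
armR [ 0.56168787 -0.08878186  0.1       ]
```

```bash
python3 -c "
from h import *
rows([.551,-.157,.096],np.radians(-4.4),8,0)"
```

```text
dist 0.12847551110546432 tcp [ 0.5723 -0.1831  0.22  ] t 4.05 j [-0.24  0.37  0.63  1.68 -0.24  1.17  0.45]
[[0, 0.52, -0.09, -0.11, 0.07, -0.0, 0.0], [0, 0.52, -0.09, -0.11, 0.07, -0.0, 0.0], [0, 0.52, -0.09, -0.11, 0.07, -0.0, 0.0], [0, 0.51, -0.09, -0.1, 0.07, -0.0, 0.0], [0, 0.52, -0.09, -0.1, 0.07, -0.0, 0.0], [0, 0.51, -0.09, -0.1, 0.07, -0.0, 0.0], [0, 0.52, -0.1, -0.1, 0.07, -0.01, 0.0], [0, 0.51, -0.1, -0.11, 0.06, -0.0, 0.0]]
```

{"method": "step_arm", "body": {
  "commands": [
    [0,0.52,-0.09,-0.1,0.07,0,0],
    [0,0.52,-0.09,-0.1,0.07,0,0],
    [0,0.52,-0.09,-0.1,0.07,0,0],
    [0,0.51,-0.09,-0.1,0.07,0,0],
    [0,0.52,-0.09,-0.1,0.07,0,0],
    [0,0.51,-0.09,-0.1,0.07,0,0],
    [0,0.52,-0.1,-0.1,0.07,0,0],
    [0,0.51,-0.1,-0.1,0.07,0,0],
    [0,0,0,0,0,0,0],
    [0,0,0,0,0,0,0]
  ]
}}

```text
t: 5.05
tcp_pos: [0.5509, -0.1596, 0.0965]
orientation: [1.268, 1.171, -1.267]
contact_force: [0.8, 0.1, 0.3]
grip_width: -0.0006
```

{"method": "step_arm", "body": {
  "commands": [
    [0,0,0,-0.15,0,0,0],
    [0,0,0,-0.15,0,0,0],
    [0,0,0,-0.15,0,0,0],
    [0,0,0,-0.1,0,0,0],
    [0,0,0,-0.1,0,0,0],
    [0,0,0,0,0,0,0],
    [0,0,0,0,0,0,0]
  ]
}}

```text
t: 5.75
tcp_pos: [0.5522, -0.1413, 0.0963]
orientation: [1.269, 1.17, -1.268]
contact_force: [-0.5, -0.5, 0.7]
grip_width: 0.0002
```

{"method": "step_arm", "body": {
  "commands": [
    [0,0,0,-0.1,0,0,0],
    [0,0,0,-0.1,0,0,0],
    [0,0,0,0,0,0,0]
  ]
}}

```text
t: 6.05
tcp_pos: [0.5524, -0.1365, 0.0964]
orientation: [1.268, 1.168, -1.27]
contact_force: [0.3, -4.3, 0.6]
grip_width: -0.0001
```

Contact is made at the 4 N friction level. I'll keep pushing.

{"method": "step_arm", "body": {
  "commands": [
    [0,0,0,-0.1,0,0,0],
    [0,0,0,-0.1,0,0,0],
    [0,0,0,-0.1,0,0,0],
    [0,0,0,0,0,0,0]
  ]
}}

```text
t: 6.45
tcp_pos: [0.5534, -0.1256, 0.0963]
orientation: [1.268, 1.171, -1.268]
contact_force: [-0.8, -3.8, 1.0]
grip_width: 0.0002
```

{"method": "step_arm", "body": {
  "commands": [
    [0,0,0,-0.03,0,0,0],
    [0,0,0,-0.03,0,0,0],
    [0,0,0,0,0,0,0]
  ]
}}

```text
t: 6.75
tcp_pos: [0.5535, -0.1244, 0.0963]
orientation: [1.269, 1.17, -1.268]
contact_force: [-1.3, -3.8, 0.0]
grip_width: -0.0003
```

{"method": "step_arm", "body": {
  "commands": [
    [0,0,0,-0.03,0,0,0],
    [0,0,0,-0.03,0,0,0],
    [0,0,0,0,0,0,0]
  ]
}}

```text
t: 7.05
tcp_pos: [0.5536, -0.1229, 0.0963]
orientation: [1.268, 1.17, -1.269]
contact_force: [-1.1, -4.2, 2.4]
grip_width: -0.0
```

{"method": "step_arm", "body": {
  "commands": [
    [0,0,0,-0.03,0,0,0],
    [0,0,0,-0.03,0,0,0],
    [0,0,0,0,0,0,0]
  ]
}}

```text
t: 7.35
tcp_pos: [0.5536, -0.1228, 0.0964]
orientation: [1.268, 1.167, -1.27]
contact_force: [-0.9, -7.5, 0.1]
grip_width: 0.0001
```

{"method": "step_arm", "body": {
  "commands": [
    [0,0,0,-0.05,0,0,0],
    [0,0,0,-0.03,0,0,0],
    [0,0,0,0,0,0,0]
  ]
}}

```text
t: 7.65
tcp_pos: [0.5535, -0.1225, 0.0965]
orientation: [1.266, 1.164, -1.272]
contact_force: [-1.0, -9.9, 0.1]
grip_width: 0.0001
```

The pin is home: at 10 N it no longer advances. I'll back off, rise and take a look.

{"method": "step_arm", "body": {
  "commands": [
    [0,0,0,0.2,0,0,0],
    [0,0,0,0.3,0,0,0],
    [0,-0.5,0,0.4,0,0,0],
    [0,-0.8,0,0.2,0,0,0],
    [0,-0.8,0,0,0,0,0],
    [0,-0.8,0,0,0,0,0],
    [0,0,0,0,0,0,0],
    [0,0,0,0,0,0,0],
    [0,0,0,0,0,0,0]
  ]
}}

```text
t: 8.55
tcp_pos: [0.5507, -0.1503, 0.1821]
orientation: [1.268, 1.173, -1.269]
contact_force: [0.4, 0.3, -1.0]
grip_width: -0.0001
```

Run:
```python
from h import *
import pickle
s=manip.observe();print(s['t'],s['tcp_pos'],s['contact_force'])
im,c=snap('wrist','w4.png');pickle.dump(c,open('w4.pkl','wb'))
q=proj(c,[.557,-.085,.091]);print(q); x,y=int(q[0])-80,max(0,int(q[1])-66); print(x,y)
o=cv2.imread('pics/w4.png')[y:y+132,x:x+160]; cv2.imwrite('pics/w4b.png',cv2.resize(o,None,fx=4.5,fy=4.5,interpolation=cv2.INTER_CUBIC))
```

```text
8.55 [ 0.55068885 -0.15032586  0.18207535] [ 0.35130683  0.32562621 -1.0462508 ]
[321.75210366 109.37173243]
241 43
```

View pics/w4b.png

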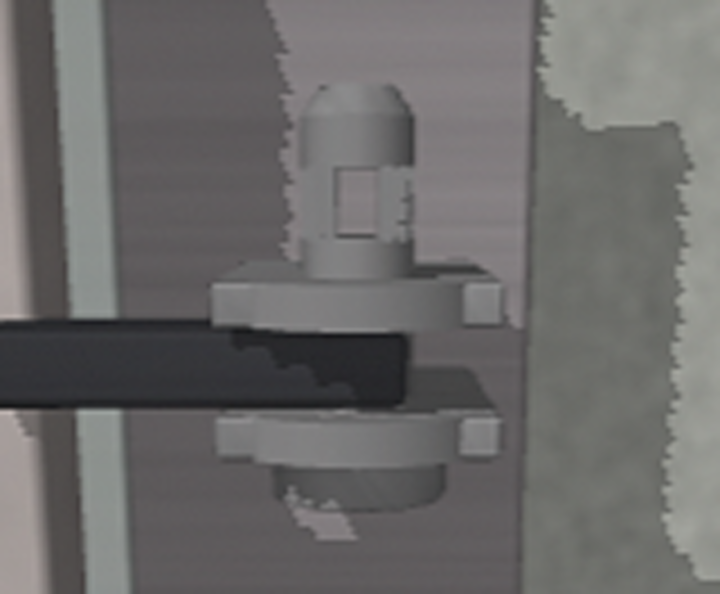

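The pin is home, with the head against the near cheek at v≈480. The cross hole is clearly visible, centred at crop (357,202).

Run:
```python
from h import *
import pickle; c=pickle.load(open('w4.pkl','rb'))
P=lambda u,v,z:onz(c,241+u/4.5,43+v/4.5,z)
print('cam',-c['R'].T@c['t'])
for n,a in dict(hole98=(356.5,202,.098),holeT=(356.5,168,.0985),holeB=(356.5,236,.0985),shL=(301,140,.091),shR=(413,140,.091),tip=(357,84,.095),head=(359,490,.091),headL=(272,485,.091),headR=(445,485,.091)).items(): print(n,P(*a))
h=P(356.5,202,.098); s=manip.observe(); print('camera-frame of hole',c['R']@h+c['t'])
rows([.4367,.25,.22],np.radians(5.2),12,85)
```

```text
cam [ 0.55760864 -0.0680756   0.3303024 ]
hole98 [ 0.5570868 -0.0715125  0.098    ]
holeT [ 0.55744243 -0.06708618  0.0985    ]
holeB [ 0.55672873 -0.07598232  0.0985    ]
shL [ 0.54994581 -0.06271405  0.091     ]
shR [ 0.5656633  -0.06398053  0.091     ]
tip [ 0.5583775  -0.05624103  0.095     ]
head [ 0.55414315 -0.11282759  0.091     ]
headL [ 0.54113376 -0.1110235   0.091     ]
headR [ 0.56712011 -0.11310694  0.091     ]
camera-frame of hole [ 2.11539948e-04 -7.19318207e-02  2.20912331e-01]
dist 0.41811879415958775 tcp [ 0.5506 -0.1505  0.182 ] t 8.6 j [-0.32  0.36  0.64  1.8  -0.24  1.07  0.33]
[[85, -0.1, -0.4, -1.08, -0.1, -0.0, 0.0], [85, -0.1, -0.39, -1.09, -0.1, -0.0, 0.0], [85, -0.1, -0.37, -1.09, -0.1, -0.0, 0.0], [85, -0.1, -0.36, -1.1, -0.1, -0.0, 0.0], [85, -0.11, -0.34, -1.11, -0.1, -0.0, 0.0], [85, -0.1, -0.33, -1.11, -0.1, -0.0, 0.0], [85, -0.11, -0.31, -1.11, -0.1, -0.0, 0.0], [85, -0.1, -0.3, -1.12, -0.11, -0.0, 0.0], [85, -0.11, -0.28, -1.12, -0.1, -0.0, 0.0], [85, -0.1, -0.27, -1.13, -0.11, -0.0, 0.01], [85, -0.11, -0.25, -1.13, -0.1, -0.0, 0.0], [85, -0.1, -0.23, -1.14, -0.11, -0.01, 0.01]]
```

{"method": "step_arm", "body": {
  "commands": [
    [85,-0.1,-0.35,-0.95,-0.1,0,0],
    [85,-0.1,-0.35,-0.95,-0.1,0,0],
    [85,-0.1,-0.33,-0.95,-0.1,0,0],
    [85,-0.1,-0.32,-0.95,-0.1,0,0],
    [85,-0.1,-0.3,-0.95,-0.1,0,0],
    [85,-0.1,-0.28,-0.95,-0.1,0,0],
    [85,-0.1,-0.27,-0.95,-0.1,0,0],
    [85,-0.1,-0.26,-0.95,-0.1,0,0],
    [85,-0.1,-0.25,-0.95,-0.1,0,0],
    [85,-0.1,-0.24,-0.95,-0.1,0,0],
    [85,-0.1,-0.22,-0.95,-0.1,0,0],
    [85,-0.1,-0.2,-0.95,-0.1,0,0]
  ]
}}

```text
t: 9.8
tcp_pos: [0.4505, 0.1925, 0.2185]
orientation: [1.143, 1.25, -1.146]
contact_force: [-0.9, -0.7, 0.4]
grip_width: 0.0851
```

{"method": "step_arm", "body": {
  "commands": [
    [85,0,-0.3,-1,0,0,0],
    [85,0,-0.3,-0.8,0,0,0],
    [85,0,0,0,0,0,0],
    [85,0,0,0,0,0,0]
  ]
}}

```text
t: 10.2
tcp_pos: [0.4285, 0.2437, 0.2184]
orientation: [1.142, 1.25, -1.146]
contact_force: [-0.3, -0.7, 0.4]
grip_width: 0.0851
```

Run:
```python
from h import *
import pickle
s=manip.observe();print(s['t'],s['tcp_pos'],s['contact_force'])
im,c=snap('wrist','w5.png');pickle.dump(c,open('w5.pkl','wb'))
print('cam',-c['R'].T@c['t'])
im=cv2.imread('pics/w5.png'); q=proj(c,[.4367,.2574,.081]).astype(int); print(q)
x0,y0=q[0]-50,q[1]-42; o=im[y0:y0+84,x0:x0+100]; cv2.imwrite('pics/w5b.png',cv2.resize(o,None,fx=7,fy=7,interpolation=cv2.INTER_CUBIC)); print(x0,y0)
m=(o.max(2)<38).astype(np.uint8); n,l,st,ce=cv2.connectedComponentsWithStats(m)
for i in range(1,n):
    if st[i,4]>60: print(st[i],ce[i])
rows([.4367,.257,.089],np.radians(5.2),7,85)
```

```text
10.2 [0.42850166 0.24366186 0.21843046] [-0.32626215 -0.71631399  0.38950222]
cam [0.42127178 0.32624334 0.36640723]
[331 170]
281 128
[ 41  31  23  23 492] [52.21138211 42.15243902]
dist 0.13060933597643204 tcp [0.429  0.2428 0.2186] t 10.25 j [-0.96  0.13  0.39  1.92 -0.06  1.1  -0.46]
[[85, 0.62, 0.04, -0.07, -0.0, 0.0, 0.0], [85, 0.62, 0.04, -0.06, -0.01, 0.0, 0.0], [85, 0.62, 0.04, -0.07, -0.0, 0.0, 0.0], [85, 0.61, 0.04, -0.06, -0.01, 0.0, 0.0], [85, 0.62, 0.05, -0.07, -0.0, 0.0, 0.0], [85, 0.61, 0.04, -0.06, -0.01, 0.0, 0.0], [85, 0.62, 0.05, -0.07, -0.0, 0.01, 0.01]]
```

View pics/w5b.png

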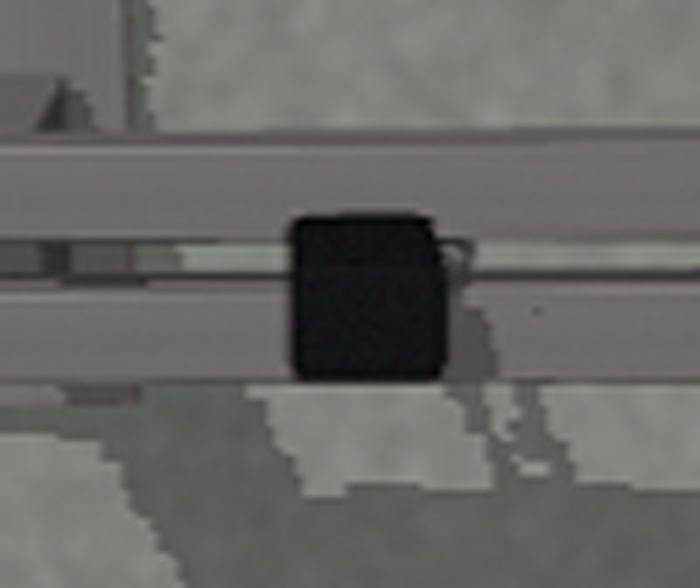

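The close view shows the clip grip: its top face at crop (293–446, 272–380), its +y face above that, and a wire coil peeking out on the +x side at (460,255).

Run:
```python
from h import *
import pickle; c=pickle.load(open('w5.pkl','rb'))
P=lambda u,v,z:onz(c,281+u/7-.4,128+v/7-.4,z)
for a in((293,272),(446,272),(446,380),(293,380),(370,326)): print(P(*a,.096))
print(P(362,215,.066))
t=P(370,326,.096); print(t)
for a,b in(((0,152),(700,138)),((0,290),(700,280)),((0,382),(700,380))): 
    d=P(*b,.066)-P(*a,.066); print(np.degrees(np.arctan2(d[1],d[0])))
rows([t[0],t[1],.089],np.radians(5.2),7,85)
```

```text
[0.42837044 0.26376871 0.096     ]
[0.44530523 0.26526589 0.096     ]
[0.44667395 0.25290414 0.096     ]
[0.4294905  0.25138376 0.096     ]
[0.43751165 0.2583807  0.096     ]
[0.43693637 0.26468397 0.066     ]
[0.43751165 0.2583807  0.096     ]
6.198404373328874
5.8901529380263895
5.226018094816741
dist 0.13081684342062425 tcp [0.429  0.2428 0.2186] t 10.25 j [-0.96  0.13  0.39  1.92 -0.06  1.1  -0.46]
[[85, 0.62, 0.05, -0.07, -0.0, 0.0, 0.0], [85, 0.62, 0.05, -0.07, -0.01, 0.0, 0.0], [85, 0.62, 0.05, -0.07, -0.0, 0.0, 0.0], [85, 0.61, 0.05, -0.07, -0.01, 0.0, 0.0], [85, 0.62, 0.04, -0.07, -0.0, 0.0, 0.0], [85, 0.61, 0.05, -0.07, -0.01, 0.0, 0.0], [85, 0.62, 0.04, -0.08, -0.0, 0.01, 0.01]]
```

{"method": "step_arm", "body": {
  "commands": [
    [85,0.62,0.05,-0.07,0,0,0],
    [85,0.62,0.05,-0.07,0,0,0],
    [85,0.62,0.05,-0.07,0,0,0],
    [85,0.62,0.05,-0.07,0,0,0],
    [85,0.62,0.05,-0.07,0,0,0],
    [85,0.62,0.05,-0.07,0,0,0],
    [85,0.62,0.05,-0.07,0,0,0],
    [85,0,0,0,0,0,0],
    [85,0,0,0,0,0,0]
  ]
}}

```text
t: 11.15
tcp_pos: [0.4388, 0.258, 0.0892]
orientation: [1.146, 1.248, -1.147]
contact_force: [0.6, 0.1, -0.3]
grip_width: 0.0852
```

{"method": "step_arm", "body": {
  "commands": [
    [50,0,0,0,0,0,0],
    [40,0,0,0,0,0,0],
    [30,0,0,0,0,0,0],
    [24,0,0,0,0,0,0]
  ]
}}

```text
t: 11.55
tcp_pos: [0.4386, 0.2594, 0.0896]
orientation: [1.146, 1.249, -1.144]
contact_force: [0.0, -0.3, 0.4]
grip_width: 0.0278
```

{"method": "step_arm", "body": {
  "commands": [
    [18,0,-0.03,0,0,0,0],
    [10,0,0,0,0,0,0],
    [0,0,0,0,0,0,0],
    [0,0,0,0,0,0,0],
    [0,0,0,0,0,0,0]
  ]
}}

```text
t: 12.05
tcp_pos: [0.4376, 0.2594, 0.0896]
orientation: [1.146, 1.249, -1.145]
contact_force: [-1.9, -0.6, 5.2]
grip_width: 0.0143
```

{"method": "step_arm", "body": {
  "commands": [
    [0,-0.3,0,0,0,0,0],
    [0,-0.6,0,0,0,0,0],
    [0,-0.8,0,0,0,0,0],
    [0,-0.8,0,0,0,0,0],
    [0,-0.8,0,0,0,0,0],
    [0,-0.6,0,0,0,0,0],
    [0,0,0,0,0,0,0],
    [0,0,0,0,0,0,0]
  ]
}}

```text
t: 12.85
tcp_pos: [0.4372, 0.259, 0.2058]
orientation: [1.145, 1.249, -1.145]
contact_force: [-0.3, -0.3, -1.4]
grip_width: 0.014
```

```bash
python3 -c "
from h import *
rows([.5571,-.0715,.23],np.radians(-4.4),12,0)"
```

```text
dist 0.35242742887345224 tcp [0.4372 0.259  0.2058] t 12.85 j [-0.97  0.17  0.39  1.91 -0.07  1.08 -0.46]
[[0, -0.07, 0.25, 0.94, 0.1, -0.0, 0.0], [0, -0.07, 0.27, 0.94, 0.1, -0.0, 0.0], [0, -0.07, 0.28, 0.94, 0.1, -0.0, 0.0], [0, -0.07, 0.29, 0.93, 0.1, -0.0, 0.0], [0, -0.07, 0.3, 0.93, 0.1, -0.0, 0.0], [0, -0.07, 0.32, 0.92, 0.1, -0.0, 0.0], [0, -0.06, 0.33, 0.92, 0.1, -0.0, 0.0], [0, -0.07, 0.34, 0.91, 0.09, -0.0, 0.0], [0, -0.06, 0.36, 0.91, 0.1, -0.0, 0.0], [0, -0.07, 0.37, 0.91, 0.09, -0.0, 0.0], [0, -0.06, 0.38, 0.9, 0.1, -0.0, 0.0], [0, -0.07, 0.39, 0.9, 0.09, -0.0, 0.0]]
```

The clip is lifted, but the grip width reads 14 mm where 18 mm was expected, so I'll check that visually. First I carry it above the hole.

{"method": "step_arm", "body": {
  "commands": [
    [0,-0.07,0.25,0.94,0.1,0,0],
    [0,-0.07,0.27,0.94,0.1,0,0],
    [0,-0.07,0.28,0.94,0.1,0,0],
    [0,-0.07,0.29,0.93,0.1,0,0],
    [0,-0.07,0.3,0.93,0.1,0,0],
    [0,-0.07,0.32,0.92,0.1,0,0],
    [0,-0.06,0.33,0.92,0.1,0,0],
    [0,-0.07,0.34,0.91,0.1,0,0],
    [0,-0.06,0.36,0.91,0.1,0,0],
    [0,-0.07,0.37,0.91,0.1,0,0],
    [0,-0.06,0.38,0.9,0.1,0,0],
    [0,-0.06,0.38,0.9,0.1,0,0]
  ]
}}

```text
t: 14.05
tcp_pos: [0.5562, -0.0725, 0.2283]
orientation: [1.267, 1.172, -1.271]
contact_force: [-0.7, -0.4, -1.3]
grip_width: 0.0142
```

{"method": "step_arm", "body": {
  "commands": [
    [0,0.2,0,0,0,0,0],
    [0,0.2,0,0,0,0,0],
    [0,0,0,0,0,0,0],
    [0,0,0,0,0,0,0],
    [0,0,0,0,0,0,0]
  ]
}}

```text
t: 14.55
tcp_pos: [0.5568, -0.0704, 0.218]
orientation: [1.268, 1.171, -1.267]
contact_force: [-0.6, -0.3, -0.8]
grip_width: 0.0146
```

Run:
```python
from h import *
import pickle
s=manip.observe();print(s['t'],s['tcp_pos'],s['contact_force'],s['grip_width'],s['orientation'])
im,c=snap('wrist','w6.png'); im2,c2=snap('scene','s6.png'); pickle.dump((c,c2),open('w6.pkl','wb'))
T=np.array(s['tcp_pos'])
for n,d in(('grip',.0086),('hug',.0476),('tip',.0816)): print(n,proj(c,T-[0,0,d]),proj(c2,T-[0,0,d]))
print('hole',proj(c,[.5571,-.0715,.098]),proj(c2,[.5571,-.0715,.098]))
a=cv2.imread('pics/w6.png')[110:270,250:390]; b=cv2.imread('pics/s6.png'); q=proj(c2,T-[0,0,.06]).astype(int); print(q)
b=b[q[1]-40:q[1]+40,q[0]-30:q[0]+30]
b=cv2.resize(b,(435,580),interpolation=cv2.INTER_CUBIC)
cv2.imwrite('pics/m6.png',cv2.resize(a,None,fx=3.625,fy=3.625,interpolation=cv2.INTER_CUBIC)) 
a=cv2.resize(a,(507,580),interpolation=cv2.INTER_CUBIC)
cv2.imwrite('pics/m6.png',np.hstack([a,b[:,70:363]]))
```

```text
14.55 [ 0.55682826 -0.0704281   0.21796906] [-0.63113851 -0.26814848 -0.82517707] 0.014609543545199962 [ 1.26754918  1.17125086 -1.26721714]
grip [319.88437216 258.77862076] [316.15694449 127.92826248]
hug [319.89199652 227.95812804] [316.24917901 141.31224827]
tip [319.89676335 208.68881976] [316.32602308 152.46295203]
hole [320.35082187 193.51726736] [316.06845579 164.36569305]
[316 145]
```

View pics/m6.png

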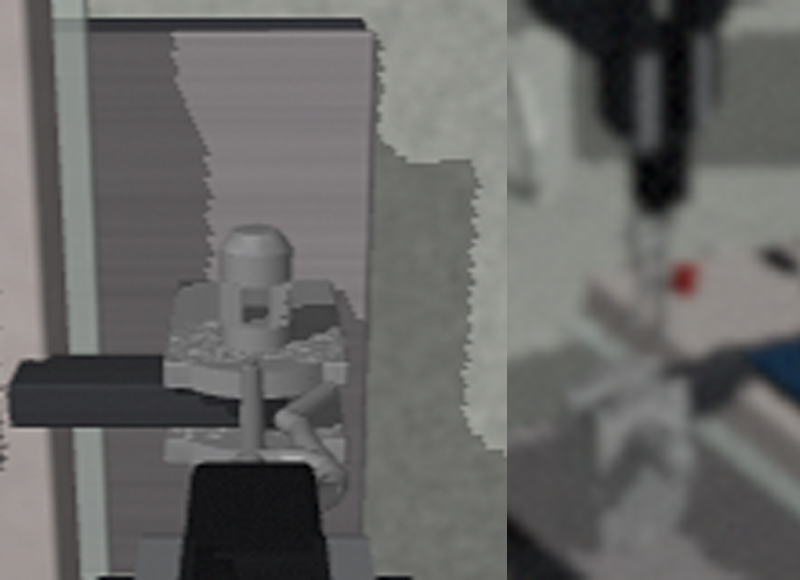

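The clip is held upright with the straight leg's tip at crop (249,362) and the sprung leg on the +x side. The hole at (256,303) falls where I predicted it. Next I'll measure the leg offset.

Run:
```python
from h import *
import pickle; c,_=pickle.load(open('w6.pkl','rb'))
g=cv2.imread('pics/w6.png').mean(2)
for v in range(203,240,3): print(v,g[v,310:330].astype(int))
print('shank')
for v in (178,182,188,192,196,200): print(v,g[v,304:337].astype(int))
```

```text
203 [116 111 115 122 125 127 127 128 127 125 123 120 118 113 108 102  95  87
  78  70]
206 [128 124 120 117 115 126 124 126 128 125 123 120 117 112 113 110 100 105
 104 115]
209 [119 112 123 124 120 113 109  96  98 101  87  93 100 106 102  98  99 101
 100  99]
212 [125 122 122 117 114 110 103 106 110 104  92  70  93 106 109 108 107 106
 107 106]
215 [128 127 127 126 126 126 114 108 110 105  94  72  90 113 117 114 113 110
 109 109]
218 [130 130 129 128 128 127 116 110 110 104  94  75  77 109 119 117 114 113
 111 110]
221 [ 40  37  39  39  39  35  73 103 111 105  96  80  58  41  37  39  37  36
  32  66]
224 [ 50  52  52  44  35  32  98 114 109 105  96  81  58  41  36  44 113 133
 128 122]
227 [ 39  40  39  38  37  35  87 109 110 106  97  82  63  42  31  33  89 113
 120 122]
230 [128 108 100 100 101 107 107 108 110 106  97  81  77  94 102 100 106 104
 107  97]
233 [108 104 102 101 102 102 102 108 110 105  97  84  68  76  91  96  98 102
  98  93]
236 [131 130 132 122 115 110 110 113 113 109 100  84  89 121 134 132 131 146
 168 175]
239 [18 18 21 20 18 17 19 21 20 19 19 20 18 20 20 20 16 17 20 19]
shank
178 [ 91  92  90  90 114 127 117 119 129 135 139 140 140 141 141 141 139 130
 124 119 117 112 107 100  91  77  81 114 126 126 125 125 126]
182 [ 93  92  92  90 116 130 113 109 116 122 126 127 128 128 127 124 122 120
 117 112 108 102  96  88  79  69  97 123 128 127 126 126 127]
188 [104 104 104 102 102 101 108 120 123 123 120 118 125 129 127 126 124 120
 117 113 106 104 103 102 116 125 113 103 102 103 103 103 104]
192 [102 100 101 101 102 102 107 118 122 120 121 123 108 100 101 103 103 103
 100 100 107 118 122 122 122 101  94 100 103 103 103 103 104]
196 [101 101 101 102 103 101 108 120 123 121 120 124 105  76  65  67  67  66
  66  64  99 119 122 122 121 104  74  65  67  67  68  68  67]
200 [113 114 110 109 109 117 102 103 115 121 125 124 121 122 118 114 114 112
 109 109 112 116 106  88  76  69  63  63  65  66  65  65  66]
```

The leg is about 0.7 mm to −x of the hole and y is aligned. I'll correct x and descend, watching the force.

{"method": "step_arm", "body": {
  "commands": [
    [0,0.3,0.025,0,0,0,0],
    [0,0.4,0,0,0,0,0],
    [0,0.3,0,0,0,0,0],
    [0,0,0,0,0,0,0],
    [0,0,0,0,0,0,0]
  ]
}}

```text
t: 15.15
tcp_pos: [0.5574, -0.0717, 0.1876]
orientation: [1.268, 1.17, -1.269]
contact_force: [0.1, 0.4, -0.6]
grip_width: 0.0139
```

Run:
```python
from h import *
s=manip.observe();print(s['t'],s['tcp_pos'],s['contact_force'],s['orientation'])
im,c=snap('wrist','w7.png')
T=np.array(s['tcp_pos']);print('hug',proj(c,T-[0,0,.0476]),'tip',proj(c,T-[0,.001,.0816]),'hole',proj(c,[.5571,-.0715,.098]))
g=cv2.imread('pics/w7.png').mean(2)
for v in range(192,236,3): print(v,g[v,304:338].astype(int))
```

```text
15.15 [ 0.55738983 -0.07168682  0.18759296] [ 0.14405585  0.39837728 -0.56422184] [ 1.2681337   1.17032346 -1.26944266]
hug [319.94751343 227.93769296] tip [320.09637618 210.00043063] hole [319.55557783 204.60067403]
192 [113 126 124 124 110 106 116 121 125 127 127 128 128 126 125 123 121 118
 115 111 106 101  95  89  81  73  72 111 125 124 124 124 123 124]
195 [ 85  82 108 122 110 107 115 121 125 127 128 129 128 127 125 123 121 119
 115 110 107 101  95  88  81  73  72 108 123 121 121 121 121 121]
198 [101 102 103 103 109 118 117 121 125 127 128 129 129 127 126 125 121 118
 114 111 106 100  93  93 107 109 110 107 104 104 104 104 104 105]
201 [101 103 103 102 108 119 123 121 120 122 122 105  98 101 102 103 102 101
 100 100 115 123 122 122 121 106 106 106 102 104 103 103 104 105]
204 [101 102 103 102 104 116 124 121 121 122 123 107  99 103 105 105 106 103
 102 101 115 123 122 122 101  86  93 100 105 106  83  66  68  69]
207 [102 101 102 101 104 116 123 122 121 122 123  98  70  66  67  68  68  67
  66  74 110 123 122 122 122 103  93  80  66  68  68  67  69  69]
210 [106 123 125 133 120 
[... 561 characters left out ...]
11 111 111 110 104  98 107 104 101 100 111 113 109 105  96  77
  73  93 107 103 108  85  83 101 106 104 101  96  92  84  76  71]
225 [129 125 122 114 108 105 103 101 102 103 102 102 103 108 110 105  96  79
  76  95 104 104 123 132 130 130 128 120 109 101  80  80  92  95]
228 [126 127 127 127 128 127 127 127 126 126 125 125 112 109 110 106  96  80
  71 104 118 115  98  93 105 107 106 111 111 106  98  83  69  83]
231 [129 128 127 128 127 128 127 126 126 125 125 125 112 107 110 105  97  81
  72 105 118 115 113 112 111 111  93 105 118 119 116 111 101  85]
234 [ 37  37  35  34  33  33  50  58  58  73  80  95 105 109 108 104 109 115
 118 119 121 122 122 126 129 128 127 125 122 121 117  99  85  89]
```

The tip is within about 0.4 mm of the hole axis in x and centred in y. I'll nudge it and enter the hole.

{"method": "step_arm", "body": {
  "commands": [
    [0,0.2,0.01,0,0,0,0],
    [0,0.2,0,0,0,0,0],
    [0,0,0,0,0,0,0]
  ]
}}

```text
t: 15.5
tcp_pos: [0.5572, -0.0714, 0.1751]
orientation: [1.268, 1.171, -1.27]
contact_force: [-0.7, 0.1, -0.6]
grip_width: 0.0145
```

{"method": "step_arm", "body": {
  "commands": [
    [0,0.2,0,0,0,0,0],
    [0,0.2,0,0,0,0,0],
    [0,0,0,0,0,0,0]
  ]
}}

```text
t: 15.8
tcp_pos: [0.5572, -0.0715, 0.163]
orientation: [1.268, 1.171, -1.27]
contact_force: [0.2, -0.0, -0.6]
grip_width: 0.0145
```

The leg is in the hole with no contact force. Now the spring-loaded part, in small steps.

{"method": "step_arm", "body": {
  "commands": [
    [0,0.15,0,0,0,0,0],
    [0,0.15,0,0,0,0,0],
    [0,0,0,0,0,0,0]
  ]
}}

```text
t: 16.1
tcp_pos: [0.5578, -0.0716, 0.1545]
orientation: [1.268, 1.17, -1.269]
contact_force: [0.3, 0.2, -0.8]
grip_width: 0.014
```

{"method": "step_arm", "body": {
  "commands": [
    [0,0.1,0,0,0,0,0],
    [0,0.1,0,0,0,0,0],
    [0,0,0,0,0,0,0]
  ]
}}

```text
t: 16.4
tcp_pos: [0.5583, -0.0717, 0.1492]
orientation: [1.269, 1.169, -1.268]
contact_force: [-0.0, 0.0, 3.1]
grip_width: 0.0141
```

{"method": "step_arm", "body": {
  "commands": [
    [0,0.1,0,0,0,0,0],
    [0,0.1,0,0,0,0,0],
    [0,0,0,0,0,0,0]
  ]
}}

```text
t: 16.7
tcp_pos: [0.5586, -0.0718, 0.1436]
orientation: [1.269, 1.169, -1.268]
contact_force: [0.3, 0.5, 6.0]
grip_width: 0.0146
```

{"method": "step_arm", "body": {
  "commands": [
    [0,0.1,0,0,0,0,0],
    [0,0.1,0,0,0,0,0],
    [0,0,0,0,0,0,0]
  ]
}}

```text
t: 17.0
tcp_pos: [0.559, -0.0719, 0.1382]
orientation: [1.27, 1.168, -1.267]
contact_force: [-1.0, 0.1, 9.7]
grip_width: 0.0143
```

{"method": "step_arm", "body": {
  "commands": [
    [0,0.1,0,0,0,0,0],
    [0,0.05,0,0,0,0,0],
    [0,0,0,0,0,0,0]
  ]
}}

```text
t: 17.3
tcp_pos: [0.5585, -0.0717, 0.133]
orientation: [1.269, 1.169, -1.268]
contact_force: [1.1, -0.2, 3.0]
grip_width: 0.0141
```

It snapped: the push fell from 10 N to 3 N. A small extra press will seat the coil.

{"method": "step_arm", "body": {
  "commands": [
    [0,0.1,0,0,0,0,0],
    [0,0.05,0,0,0,0,0],
    [0,0,0,0,0,0,0]
  ]
}}

```text
t: 17.6
tcp_pos: [0.5585, -0.0717, 0.1286]
orientation: [1.269, 1.169, -1.268]
contact_force: [-0.1, 0.1, 6.7]
grip_width: 0.0136
```

Run:
```python
from h import *
s=manip.observe();print(s['t'],s['tcp_pos'],s['contact_force'],s['wrist_torque'])
```

```text
17.6 [ 0.55851437 -0.07171751  0.12859425] [-0.11480351  0.05148229  6.74417154] [-0.00906932  0.11211971  0.01658588]
```

The slope is 0.84 N/mm, so that is the stand's own spring and the clip is seated. I'll unload the stand, then release.

{"method": "step_arm", "body": {
  "commands": [
    [0,-0.1,0,0,0,0,0],
    [0,-0.1,0,0,0,0,0],
    [0,-0.07,0,0,0,0,0],
    [0,0,0,0,0,0,0],
    [0,0,0,0,0,0,0]
  ]
}}

```text
t: 18.1
tcp_pos: [0.558, -0.0716, 0.136]
orientation: [1.269, 1.17, -1.268]
contact_force: [1.2, 0.0, 1.3]
grip_width: 0.0145
```

{"method": "step_arm", "body": {
  "commands": [
    [20,0,0,0,0,0,0],
    [24,0,0,0,0,0,0],
    [30,0,0,0,0,0,0],
    [40,0,0,0,0,0,0],
    [40,0,0,0,0,0,0]
  ]
}}

```text
t: 18.6
tcp_pos: [0.5578, -0.0716, 0.136]
orientation: [1.269, 1.17, -1.269]
contact_force: [0.0, -0.0, 0.1]
grip_width: 0.0399
```

{"method": "step_arm", "body": {
  "commands": [
    [45,-0.3,0,0,0,0,0],
    [45,-0.5,0,0,0,0,0],
    [45,-0.7,0,0,0,0,0],
    [45,-0.6,0,0,0,0,0],
    [45,-0.2,0,0.7,0,0,0],
    [45,0,0,0.9,0,0,0],
    [45,0,0,0.9,0,0,0],
    [45,0,0,0,0,0,0],
    [45,0,0,0,0,0,0],
    [45,0,0,0,0,0,0]
  ]
}}

```text
t: 19.6
tcp_pos: [0.5524, -0.1451, 0.2058]
orientation: [1.269, 1.171, -1.266]
contact_force: [-0.0, -0.3, -0.0]
grip_width: 0.0452
```

Run:
```python
from h import *
s=manip.observe();print(s['t'],s['tcp_pos'],s['contact_force'])
im,c=snap('wrist','w8.png'); im2,c2=snap('scene','s8.png'); import pickle; pickle.dump((c,c2),open('w8.pkl','wb'))
H=[.5575,-.0715,.1]
q=proj(c,H).astype(int); q2=proj(c2,H).astype(int); print(q,q2)
f=lambda n,q,w,h,W:cv2.resize(cv2.imread(n)[max(0,q[1]-h):max(0,q[1]-h)+2*h,q[0]-w:q[0]+w],(W,600),interpolation=cv2.INTER_CUBIC)
cv2.imwrite('pics/m8.png',np.hstack([f('pics/w8.png',q,48,64,450),f('pics/s8.png',q2,21,36,350)]))
print(q[0]-48,max(0,q[1]-64),600/128)
```

```text
19.6 [ 0.55240091 -0.14512842  0.20575277] [-0.01130769 -0.34961214 -0.01070402]
[318  95] [315 163]
270 31 4.6875
```

View pics/m8.png

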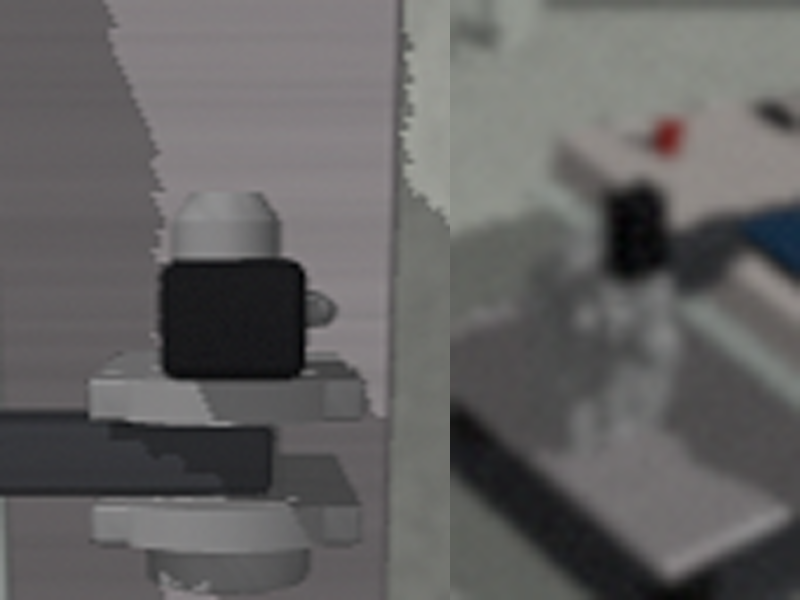

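The grip sits upright over the hole at crop (233,320), with the head against the near cheek. The apparent grip width of 30.3 px puts its top at about 0.145–0.149 m, against 0.145 m for home. Handing in.

```bash
python3 -c "
from h import *
manip.close_job(); print(manip.observe()['t'])"
```

```text
the job is handed in; nothing more can be done
the job is handed in; nothing more can be done
```

I pushed the clevis pin home, slid the clip with the rectangular grip down through its cross hole until it snapped, and handed the job in at about 20 s of the 64 s allowed.

- **Pin:** it moved at about 4 N of friction, then stopped dead and held at 10 N. The later picture shows the head against the near cheek and the cross hole within 0.5 mm of where it should be.
- **Clip:** the push rose to about 10 N, then fell to 3 N as it snapped. A further small press gave 0.84 N/mm, which matches the stand's own springs, so the coil is resting on the shank. The clip's height came out within 1 mm of home. The last picture shows it standing upright over the hole.
- **Stand:** the highest push I read was 9.7 N, about 12–13 mm of sink against the 22 mm limit. I took the load off before letting go, and the robot was clear with no contact force.
- **Left untouched:** I never went near the keeper or the other objects. I did not check them again in a final picture.

**Readings that disagreed:**
- The gripper reported 14 mm on a grip that should be 18 mm wide. The pictures showed it held straight and centred, so I took this to be give in the pads.
- I could not see the sprung leg directly at the end. That it hugs the shank rests on the snap in the force and on the height.

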